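# Count the photometer's filter lever to the third click

### The arm

A 7-joint arm with a two-finger parallel gripper is mounted at the origin on the work surface. World frame = base frame: x ahead of the robot, y to its left, z up, the work surface at z = 0. Lengths are in m, angles in rad, forces in N, time in s.
With the tool pointing down it reaches from about 0.425 to 0.925 m from the base axis. Payload 6.8 kg.
Tool frame: the origin (TCP) lies on the centre line of the jaws, within the pads' length; the fingertips stand bot.finger_overhang ahead of it and the grasp point (between the pads) lies 3 mm ahead of it (bot.finger_overhang is the distance from the TCP to the fingertips, in m); z points along the fingers, y is the direction in which the jaws open and shut (so a half turn about z gives the same grasp; the last joint's range is limited). The gripper opens to 85 mm and grips with 20 to 120 N. Pads are 22 mm wide; open, the fingers measure 114 mm over their backs; the gripper's body (76 mm by 85 mm) begins 54 mm behind the grasp point. The pads swing forward as they close: fully open they stand 13 mm farther back than shut.
Start: joints at [-1.351, 0.477, 0.022, 1.555, -0.011, 1.109, -0.083], TCP at [0.217, 0.639, 0.253] pointing down, gripper open.
Joint ranges: [-2.96, 2.96], [-0.34, 2.1], [-1.41, 1.46], [0.24, 2.44], [-1.37, 4.51], [0.17, 1.92], [-2.96, 2.96]. Speed limits (rad/s): [2.39, 2.39, 3.14, 3.14, 3.14, 3.14, 3.14].

### API

Orientations are given as a unit quaternion [w, x, y, z].
In Python, from station import bot gives the robot as it stands.
- The arm moves only by the tool drive_tool, never from a script. Its argument "increments" is text: rows parted by semicolons, each of 4 numbers parted by spaces: the shift along the world's x, y, z in m, then the turn about the world's z in rad. In form: tx ty tz spin; .... A call has 1 to 12 rows; each row shifts and turns the commanded pose from where the row before left it; what a row does not reach is not made up. A row lasts 1/12 s, in which the tool goes at most 41.7 mm and 7.16 degrees, less where a joint would pass 70% of its speed; a pose out of reach is approached as far as the arm can. A call is refused whole if a number of a shift passes 0.0417 or a number of a turn 0.125, either way. A call with a gripper value outside its range is refused whole. "grip" is the opening, from 0 (shut) to 1 (fully open), set as the call begins (left out, the last holds). The fingers move at their own pace and stop on an object; "squeeze" is the grip in N (left out, the last holds). Time passes only in rows, so rows that do not move let the fingers close. It gives the time, the measured TCP pose, the force and the opening at its end, in the units of the state.
- bot.get_obs(): the state, without advancing time (a new reading comes with each control period).
- bot.read_camera(name): name is "scene" or "top"; returns the picture (420x560x3 uint8, red, green, blue); there is no depth.
- bot.calibration(name): a dict with "fx", "fy", "cx", "cy" (pixels), "distortion" ([k1, k2, p1, p2, k3] as OpenCV has them; the pictures are not rectified), "camera_from_world" (4x4, takes a point from world to camera coordinates). Camera axes: x right, y down, z forward; pixel columns grow to the right and rows downward; lengths in m; the calibration is good to about 2 mm. A picture is of the moment at which its call begins. calibration takes no time and is no camera call.
- bot.hand_in(): hands the job in, once; it reports no verdict.
The state is a dict: "t": time; "q": joint angles; "joint_vel": joint speeds; "joint_torque": joint torques, N m; "eef_pos": TCP position; "tool_rot": TCP orientation; "contact_force": force on the tool from outside, world axes, zero at the start; "torque": the same for the moment, N m; "gripper_width": opening from 0.0 (shut) to 1.0 (fully open).
Only numpy, scipy, OpenCV 4.12 (cv2) and the standard library are available. Lean on these libraries where they do the work, as an engineer would, in place of code of your own. Each camera call takes 0.05 s, during which the arm holds its last target.

### The job

Set the filter lever on top of the bench photometer: with a fingertip first push it fully home, against its stop at the end of the slot nearest the round sample port, then push it back the other way, counting the clicks by feel, and leave it resting in the third notch from home, without ever going on past the third notch. Only push the lever: do not pinch it, and leave the glassware and everything else on the bench where it stands.

Things in the scene. Friction and masses are not known exactly. Their poses are not given: they have to be found in the camera images.
- meter: bench photometer, fixed: white case 150 x 290 mm, flat grey top 60 mm above the bench. Origin: centre of its underside; own x points to its back, y along its length, z up. On the top: a round black sample port, 48 mm across, 30 mm tall, at x -10, y -115 mm in this frame; the lever slot, along y at x -30 mm, from y -40 to 70 mm.
- filter_lever (a joint): lever travel in m along the photometer's +y: 0 = home, hard stop nearest the sample port; other stop 0.073. Notches 14 mm apart: clicks 1 to 5 at 0.014, 0.028, 0.042, 0.056, 0.070. Push needed peaks at 4.5 to 6.5 N 3.5 mm past a notch, is nil half way (it may balance there); then the lever runs by itself into the next notch (the click). Let go, it settles within 1 mm of the notch. Starts about notch 1 or 2.
- lever_top (a point): centre of the lever's top. The lever is an upright white plastic stub, cross-shaped in plan, 22 mm long along the slot (push faces 11 mm either side of its centre, 18 mm wide) and 26 mm across, standing 40 mm above the photometer's top. At home its centre is at x -30, y -20 mm in the photometer's frame.
- vial_a: capped amber sample vial, 24 mm across, 48 mm tall, standing on the photometer's top behind the lever; origin at its underside
- vial_b: a second vial like vial_a, next to it
- dishes: stack of two clear lidded culture dishes, 88 mm across, 27 mm tall, behind the photometer; origin at the underside
- beaker: empty glass beaker, 70 mm across, 90 mm tall, beside the photometer's end that is away from the sample port; origin at the underside
- pen_cup: round blue pen cup, 80 mm across, 100 mm tall, with pens up to about 145 mm, beside the sample-port end of the photometer; origin at the underside
- media_bottle: amber bottle with a cap, 72 mm across, 150 mm tall, at the left; origin at the underside
- burner: unlit bench burner, round 84 mm base and a slim tube 138 mm tall, at the right; origin at the underside

How it is judged:
By the outcome, as a careful person would: the job done as asked, in the order asked, and still so for the second after the job is handed in, with the robot touching nothing.
It also fails if it takes over 59 s, if anything falls off the work surface, if the arm or the gripper's body presses on something with over 40 N, if the wrist force passes 120 N, or if a joint passes its speed limit or range.

## Working session

There is one attempt and no reset: what is moved stays moved. The work goes in short steps, Python scripts to look and compute and a tool call to move; the robot and the scene stay as the last step left them, time stands still between calls to the robot, and variables do not carry over. Pictures are saved under pics/ and viewed, and the job is handed in when it is done.

Besides the shell and the picture viewer there is one more tool, called in YAML: its name, and indented under it one key for each argument. drive_tool: Moves the arm, as the interface text tells. Its arguments: {"type":"object","properties":{"increments":{"type":"string"},"grip":{"type":"number"},"squeeze":{"type":"number"}},"required":["increments"]}

```bash
mkdir -p pics; ls; python3 - <<'E'
from station import bot
import cv2
print(bot.get_obs(), bot.finger_overhang)
for n in("scene","top"):
    im=bot.read_camera(n); cv2.imwrite(f"pics/{n}0.png",im[:,:,::-1]); print(bot.calibration(n))
E
```

```text
pics
{'t': 0.0, 'q': array([-1.35109605,  0.47781858,  0.022331  ,  1.55646153, -0.01149121,
        1.10930089, -0.083069  ]), 'joint_vel': array([-0.00048739,  0.00233994,  0.00094928, -0.00040358,  0.00013644,
       -0.00145115,  0.00120991]), 'joint_torque': array([-8.88783998e-04, -5.96460235e+01,  1.60761025e+00, -2.81203169e+01,
        1.25549655e-02,  9.31901392e-03,  2.87253170e-05]), 'eef_pos': array([0.21715302, 0.63852591, 0.25230887]), 'tool_rot': array([-8.07590538e-05,  1.63135579e-01,  9.86603222e-01, -9.26599962e-04]), 'contact_force': array([-0.26638042, -0.16816413,  0.57347622]), 'torque': array([-0.01675661,  0.02891622,  0.04403571]), 'gripper_width': 0.9964245250853975} 0.022
{'fx': 487.6295995938927, 'fy': 487.6295995938927, 'cx': 275.49154025763863, 'cy': 210.85086048432657, 'distortion': array([-0.05689742,  0.        ,  0.        ,  0.        ,  0.        ]), 'camera_from_world': array([[-0.49422104,  0.86917359,  0.01681745,  0.31883525],
       [ 0.69914267,  0.40888822, -0.58652361, -0.32530257],
       [-0.51666729, -0.27811452, -0.80975751,  1.54377426],
       [ 0.        ,  0.        ,  0.        ,  1.        ]])}
{'fx': 431.4243989331995, 'fy': 431.4243989331995, 'cx': 276.5596724866216, 'cy': 213.7133774660442, 'distortion': array([-0.09098241,  0.        ,  0.        ,  0.        ,  0.        ]), 'camera_from_world': array([[-0.01089766, -0.99989689,  0.00935102, -0.01400056],
       [-0.98974279,  0.00945389, -0.14254767,  0.58203451],
       [ 0.14244457, -0.01080854, -0.98974376,  1.27397095],
       [ 0.        ,  0.        ,  0.        ,  1.        ]])}
```

View pics/scene0.png

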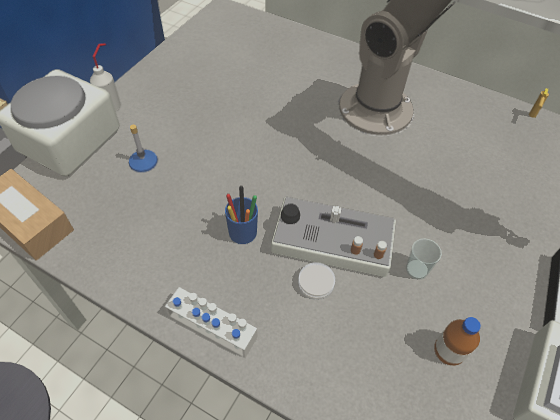

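View pics/top0.png

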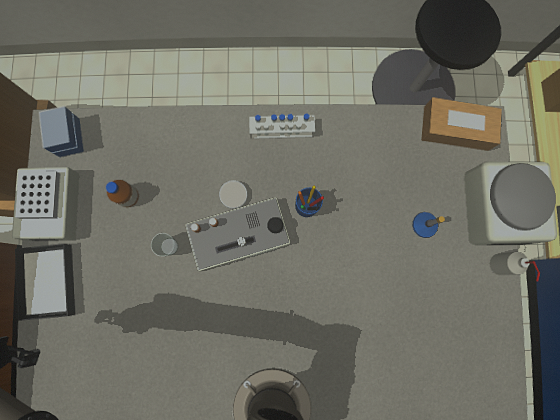

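```bash
python3 - <<'E'
import cv2
a=cv2.imread("pics/top0.png")[185:280,170:310]; cv2.imwrite("pics/t0z.png",cv2.resize(a,None,fx=5.5,fy=5.5,interpolation=cv2.INTER_CUBIC))
a=cv2.imread("pics/scene0.png")[185:285,265:405]; cv2.imwrite("pics/s0z.png",cv2.resize(a,None,fx=5.5,fy=5.5,interpolation=cv2.INTER_CUBIC))
E
```

```text
(no output)
```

View pics/t0z.png

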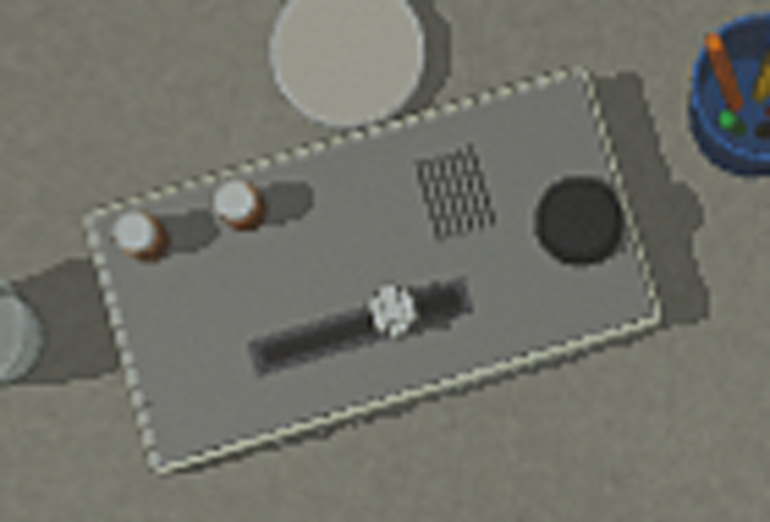

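View pics/s0z.png

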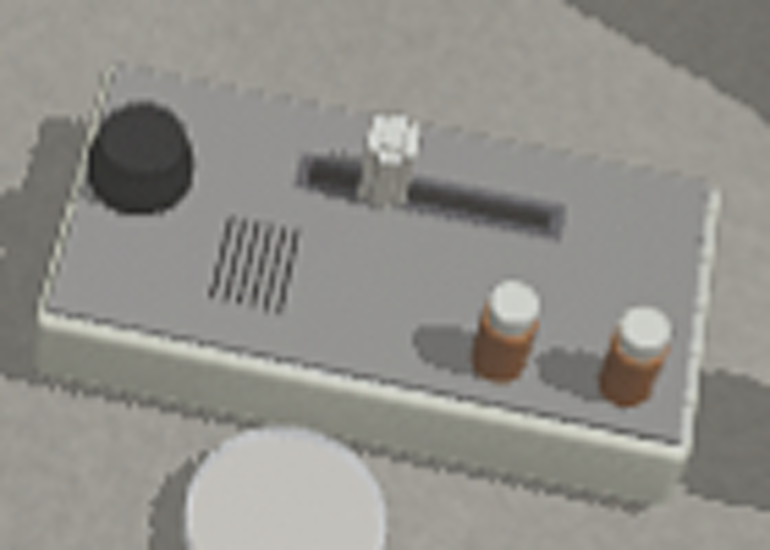

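```bash
cat > h.py <<'E'
from station import bot
import cv2, numpy as np
from scipy.optimize import least_squares
def cal(n):
    c=bot.calibration(n);T=c["camera_from_world"];K=np.array([[c["fx"],0,c["cx"]],[0,c["fy"],c["cy"]],[0,0,1.]])
    return K,c["distortion"],T
def proj(n,P):
    K,d,T=cal(n);r,_=cv2.Rodrigues(T[:3,:3]);return cv2.projectPoints(np.array(P,float).reshape(-1,1,3),r,T[:3,3],K,d)[0].reshape(-1,2)
def back(n,uv,z):
    K,d,T=cal(n);p=cv2.undistortPoints(np.array(uv,float).reshape(-1,1,2),K,d).reshape(-1,2)
    D=np.c_[p,np.ones(len(p))]@T[:3,:3];C=-T[:3,:3].T@T[:3,3];return C+D*((z-C[2])/D[:,2:])
E
python3 - <<'E'
from h import *
Z=lambda a,o:np.array(a,float)/5.5+np.array(o)-0.41
t=Z([(92,215),(583,70),(658,318),(160,468),(253,358),(466,296)],(170,185))
s=Z([(45,318),(115,65),(718,185),(688,445)],(265,185))
ct=[(.075,.145,.06),(.075,-.145,.06),(-.075,-.145,.06),(-.075,.145,.06),(-.03,.07,.06),(-.03,-.04,.06)]
cs=[(.075,-.145,.06),(-.075,-.145,.06),(-.075,.145,.06),(.075,.145,.06)]
def W(p,L):
    c,q=np.cos(p[2]),np.sin(p[2]);L=np.array(L);return np.c_[p[0]+c*L[:,0]-q*L[:,1],p[1]+q*L[:,0]+c*L[:,1],L[:,2]]
for k in ("t","s","b"):
    f=lambda p:np.r_[(proj("top",W(p,ct))-t).ravel()*(k!="s"),(proj("scene",W(p,cs))-s).ravel()*(k!="t")]
    r=least_squares(f,[.55,.1,.3]);print(k,r.x,np.abs(r.fun).max())
p=r.x;np.save("p.npy",p)
for n,uv in(("top",Z([(393,309)],(170,185))),("scene",Z([(394,137)],(265,185)))):
    X=back(n,uv,.1)[0];c,q=np.cos(p[2]),np.sin(p[2]);d=X[:2]-p[:2];print(n,X,c*d[0]+q*d[1],-q*d[0]+c*d[1])
print(W(p,[(-.03,-.02,.1),(-.03,0,.1)]))
for n,o,uv,h in(("top",(170,185),[(138,232),(237,202)],.108),("top",(170,185),[(580,215)],.09)):
    for X in back(n,Z(uv,o),h): d=X[:2]-p[:2];print(X,c*d[0]+q*d[1],-q*d[0]+c*d[1])
E
```

```text
t [0.52207395 0.09804893 0.28040916] 2.149209275376762
s [0.52314557 0.09851607 0.2896374 ] 1.9529366031039217
b [0.52251238 0.09826967 0.28514054] 2.273603786074432
top [0.49551685 0.08410549 0.1       ] -0.02988977578616675 -0.005998621938514801
scene [0.49595107 0.08298287 0.1       ] -0.02978887255626311 -0.007198057901246518
[[0.49934956 0.07063845 0.1       ]
 [0.49372371 0.0898309  0.1       ]]
[0.53650409 0.21753889 0.108     ] 0.04697627508323653 0.11051762460413428
[0.55189698 0.16556525 0.108     ] 0.04712784519347306 0.05631266670802038
[ 0.54548586 -0.01467009  0.09      ] -0.009723223070608314 -0.11484175432711147
```

drive_tool:
  increments: "0.019 -0.037 0 -0.068; 0.019 -0.037 0 -0.068; 0.019 -0.037 0 -0.068; 0.019 -0.037 0 -0.068; 0.019 -0.037 0 -0.068; 0.019 -0.037 0 -0.068; 0.019 -0.037 0 -0.068; 0.019 -0.037 0 -0.068; 0.019 -0.037 0 -0.068; 0.019 -0.037 0 -0.068; 0.019 -0.037 0 -0.068; 0.019 -0.037 0 -0.068"
  grip: 0
  squeeze: 30

```text
t: 1.1
eef_pos: [0.4456, 0.193, 0.2533]
tool_rot: [-0.0, 0.543, 0.84, 0.0]
contact_force: [1.3, -0.6, 0.1]
gripper_width: -0.003
```

```bash
cat >> h.py <<'E'
def st():
    o=bot.get_obs();p=np.load("p.npy");c,q=np.cos(p[2]),np.sin(p[2]);d=o["eef_pos"][:2]-p[:2];w,x,y,z=o["tool_rot"]
    F=o["contact_force"];tx=np.arctan2(2*(x*y+w*z),1-2*(y*y+z*z))
    print("t",o["t"],"meter xy mm",np.round(1e3*np.array([c*d[0]+q*d[1],-q*d[0]+c*d[1]]),2),"eef",o["eef_pos"].round(4),"Fm",np.round([c*F[0]+q*F[1],-q*F[0]+c*F[1],F[2]],2),"toolx-my",round(tx-p[2]-np.pi/2,4),"g",o["gripper_width"])
E
python3 -c "from h import *;st();print(bot.get_obs()['q'])"
```

```text
t 1.1 meter xy mm [-47.17 112.56] eef [0.4456 0.193  0.2533] Fm [ 1.09 -0.98  0.07] toolx-my 0.1386 g -0.0028964834199269747
[-0.86781906  0.16273956  0.37247102  2.01628105 -0.07165856  0.97478428
 -0.03581145]
```

drive_tool:
  increments: "0.0095 -0.0172 0 -0.035; 0.0095 -0.0172 0 -0.035; 0.0095 -0.0172 0 -0.035; 0.0095 -0.0172 0 -0.034; 0 0 -0.03 0; 0 0 -0.03 0; 0 0 -0.03 0; 0 0 0 0; 0 0 0 0"

```text
t: 1.85
eef_pos: [0.4822, 0.1257, 0.1625]
tool_rot: [-0.001, 0.598, 0.801, -0.002]
contact_force: [0.0, -0.6, 0.8]
gripper_width: -0.002
```

```bash
python3 - <<'E'
from h import *
st()
a=bot.read_camera("scene")[135:285,265:405,::-1]; b=bot.read_camera("top")[170:280,170:310,::-1]
cv2.imwrite("pics/s1.png",np.hstack([cv2.resize(a,(400,428),interpolation=2),cv2.resize(cv2.copyMakeBorder(b,0,40,0,0,0),(400,428),interpolation=2)]))
E
```

```text
t 1.85 meter xy mm [-30.92  37.68] eef [0.4822 0.1257 0.1625] Fm [-0.13 -0.64  0.81] toolx-my 0.0025 g -0.0021774661956884627
```

View pics/s1.png

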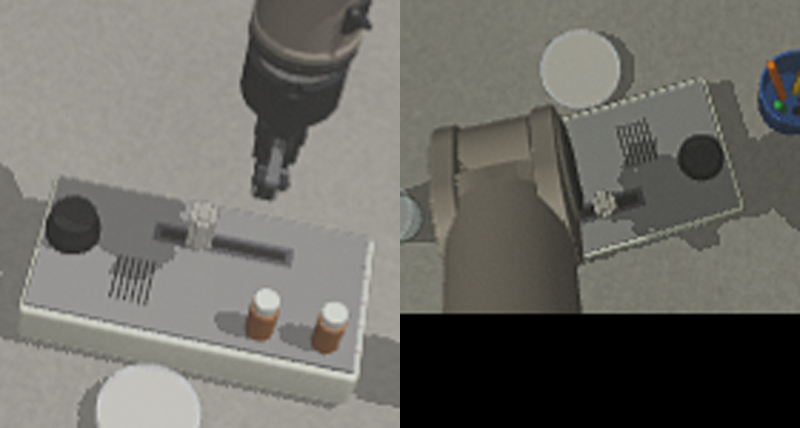

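drive_tool:
  increments: "0 0 -0.02 0; 0 0 -0.02 0; 0 0 -0.02 0; 0 0 0 0; 0 0 0 0"

```text
t: 2.37
eef_pos: [0.4839, 0.1265, 0.1044]
tool_rot: [0.0, 0.598, 0.801, 0.0]
contact_force: [-0.4, 0.0, 1.3]
gripper_width: 0.001
```

```bash
python3 - <<'E'
from h import *
st()
a=bot.read_camera("scene")[135:285,265:405,::-1]
p=proj("scene",[bot.get_obs()["eef_pos"]-[0,0,.022]])[0]-[265,135]
cv2.drawMarker(a:=a.copy(),tuple(int(round(v)) for v in p),(0,0,255),0,5)
cv2.imwrite("pics/s2.png",cv2.resize(a,None,fx=4,fy=4,interpolation=2))
E
```

```text
t 2.3667 meter xy mm [-29.14  37.97] eef [0.4839 0.1265 0.1044] Fm [-0.36  0.13  1.27] toolx-my 0.0029 g 0.0005863219966384074
```

View pics/s2.png

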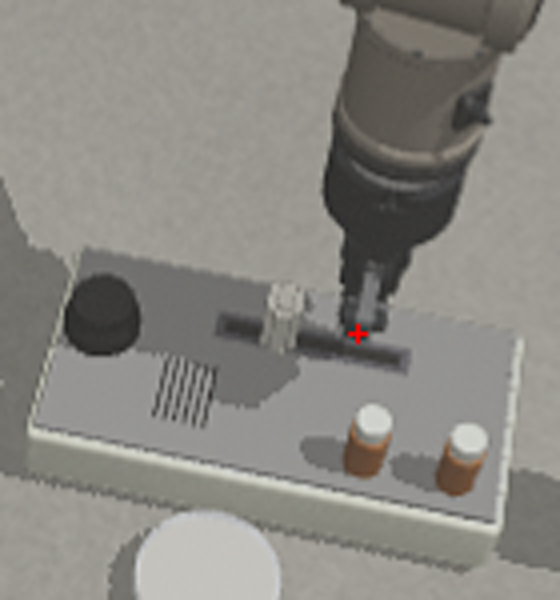

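drive_tool:
  increments: "0.0012 -0.0041 0 0; 0.0012 -0.0041 0 0; 0.0012 -0.0041 0 0; 0.0012 -0.0041 0 0; 0 0 0 0; 0 0 0 0; 0 0 0 0"

```text
t: 3.0
eef_pos: [0.4881, 0.1099, 0.1033]
tool_rot: [-0.0, 0.598, 0.801, 0.0]
contact_force: [-0.1, 1.1, -0.6]
gripper_width: -0.008
```

```bash
python3 -c "from h import *;st()"
```

```text
t 3.0 meter xy mm [-29.74  20.81] eef [0.4881 0.1099 0.1033] Fm [ 0.18  1.1  -0.63] toolx-my 0.0027 g -0.007833323168174618
```

drive_tool:
  increments: "0.0005 -0.0019 0 0; 0.0005 -0.0019 0 0; 0.0005 -0.0019 0 0; 0 0 0 0; 0 0 0 0"

```text
t: 3.42
eef_pos: [0.4896, 0.1043, 0.1033]
tool_rot: [-0.0, 0.598, 0.801, 0.0]
contact_force: [-0.1, 1.0, -0.2]
gripper_width: 0.002
```

```bash
python3 -c "from h import *;st()"
```

```text
t 3.4167 meter xy mm [-29.91  15.02] eef [0.4896 0.1043 0.1033] Fm [ 0.16  1.04 -0.2 ] toolx-my 0.0027 g 0.0024068755330972596
```

drive_tool:
  increments: "0.0005 -0.0019 0 0; 0 0 0 0; 0 0 0 0"

```text
t: 3.67
eef_pos: [0.49, 0.1028, 0.1033]
tool_rot: [-0.0, 0.598, 0.801, 0.0]
contact_force: [-0.0, 3.1, -1.7]
gripper_width: -0.0
```

drive_tool:
  increments: "0.0006 -0.0019 0 0; 0 0 0 0; 0 0 0 0"

```text
t: 3.92
eef_pos: [0.4905, 0.101, 0.1033]
tool_rot: [-0.0, 0.598, 0.801, 0.0]
contact_force: [-1.1, 4.4, -1.3]
gripper_width: -0.002
```

drive_tool:
  increments: "0.0006 -0.0019 0 0; 0 0 0 0; 0 0 0 0"

```text
t: 4.17
eef_pos: [0.4916, 0.0976, 0.1033]
tool_rot: [0.0, 0.599, 0.801, -0.0]
contact_force: [0.7, 0.1, 0.2]
gripper_width: -0.004
```

drive_tool:
  increments: "0.0006 -0.0019 0 0; 0 0 0 0; 0 0 0 0"

```text
t: 4.42
eef_pos: [0.4921, 0.0959, 0.1033]
tool_rot: [0.0, 0.599, 0.801, -0.0]
contact_force: [0.0, -0.1, -0.5]
gripper_width: -0.002
```

```bash
python3 -c "from h import *;st()"
```

```text
t 4.4167 meter xy mm [-29.86   6.3 ] eef [0.4921 0.0959 0.1033] Fm [ 0.01 -0.07 -0.53] toolx-my 0.002 g -0.0016967325690006095
```

drive_tool:
  increments: "0.0006 -0.0019 0 0; 0 0 0 0; 0.0006 -0.0019 0 0; 0 0 0 0; 0 0 0 0"

```text
t: 4.83
eef_pos: [0.4932, 0.0926, 0.1033]
tool_rot: [0.0, 0.598, 0.801, -0.0]
contact_force: [0.3, 0.6, -1.0]
gripper_width: -0.001
```

drive_tool:
  increments: "0.0006 -0.0019 0 0; 0 0 0 0; 0 0 0 0"

```text
t: 5.08
eef_pos: [0.4936, 0.0914, 0.1033]
tool_rot: [-0.0, 0.598, 0.801, 0.0]
contact_force: [-0.0, 2.1, 1.2]
gripper_width: -0.001
```

```bash
python3 -c "from h import *;st()"
```

```text
t 5.0833 meter xy mm [-29.71   1.58] eef [0.4936 0.0914 0.1033] Fm [0.57 1.97 1.25] toolx-my 0.0034 g -0.0008733267995191062
```

drive_tool:
  increments: "0.0006 -0.0019 0 0; 0 0 0 0; 0 0 0 0"

```text
t: 5.33
eef_pos: [0.4936, 0.0913, 0.1033]
tool_rot: [-0.001, 0.598, 0.802, 0.001]
contact_force: [-3.2, 8.3, 2.3]
gripper_width: 0.001
```

drive_tool:
  increments: "0.0006 -0.0019 0 0; 0 0 0 0; 0 0 0 0"

```text
t: 5.58
eef_pos: [0.4937, 0.0912, 0.1033]
tool_rot: [-0.002, 0.597, 0.802, 0.001]
contact_force: [-4.8, 12.7, 2.8]
gripper_width: -0.004
```

```bash
python3 -c "from h import *;st()"
```

```text
t 5.5833 meter xy mm [-29.68   1.33] eef [0.4937 0.0912 0.1033] Fm [-1.03 13.5   2.84] toolx-my 0.0064 g -0.003638179567569381
```

drive_tool:
  increments: "-0.0017 0.0058 0 0; -0.0017 0.0058 0 0; 0 0 0 0; 0 0 0.03 0; 0 0 0.03 0; 0 0 0 0; 0 0 0 0"

```text
t: 6.17
eef_pos: [0.4928, 0.0984, 0.1647]
tool_rot: [0.001, 0.599, 0.801, 0.002]
contact_force: [-0.2, 0.4, -0.5]
gripper_width: -0.002
```

```bash
python3 -c "from h import *;st()"
```

```text
t 6.1667 meter xy mm [-28.46   8.47] eef [0.4928 0.0984 0.1647] Fm [-0.08  0.41 -0.47] toolx-my 0.0021 g -0.001821776444810735
```

drive_tool:
  increments: "0.0046 -0.0156 0 0; 0.0046 -0.0156 0 0; 0.0046 -0.0156 0 0; 0.0046 -0.0156 0 0; 0 0 0 0; 0 0 0 0; 0 0 0 0"

```text
t: 6.75
eef_pos: [0.5093, 0.0367, 0.1625]
tool_rot: [-0.001, 0.598, 0.801, -0.0]
contact_force: [0.3, 0.2, -0.8]
gripper_width: -0.002
```

```bash
python3 - <<'E'
from h import *
st()
a=bot.read_camera("scene")[135:285,265:405,::-1]
cv2.imwrite("pics/s3.png",cv2.resize(a,None,fx=4,fy=4,interpolation=2))
E
```

```text
t 6.75 meter xy mm [-29.98 -55.34] eef [0.5093 0.0367 0.1625] Fm [ 0.39  0.12 -0.79] toolx-my 0.0029 g -0.001849729169290112
```

View pics/s3.png

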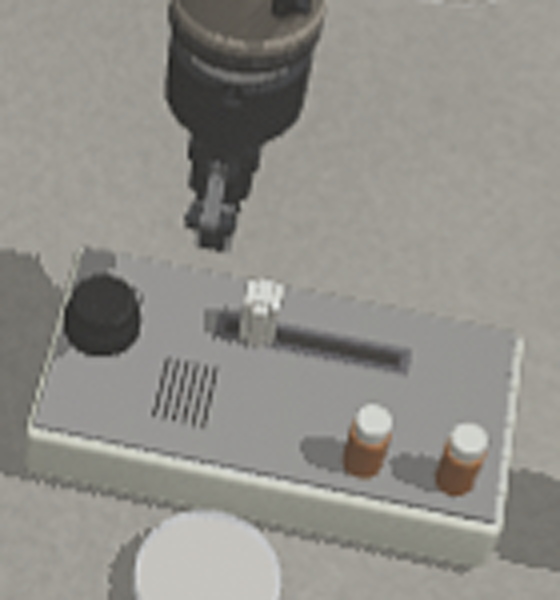

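```bash
python3 - <<'E'
from h import *
p=np.load("p.npy");X=back("scene",[(330.4,208.4)],.1)[0];c,q=np.cos(p[2]),np.sin(p[2]);d=X[:2]-p[:2];print(c*d[0]+q*d[1],-q*d[0]+c*d[1])
E
```

```text
-0.02962506870744009 -0.021534897613208807
```

drive_tool:
  increments: "0 0 -0.02 0; 0 0 -0.02 0; 0 0 -0.02 0; 0 0 0 0; 0 0 0 0; -0.001 0.0034 0 0; -0.0011 0.0038 0 0; 0 0 0 0; 0 0 0 0; 0 0 0 0"

```text
t: 7.63
eef_pos: [0.5082, 0.0437, 0.1039]
tool_rot: [0.0, 0.598, 0.801, 0.0]
contact_force: [-0.0, -0.6, 0.5]
gripper_width: -0.001
```

```bash
python3 -c "from h import *;st()"
```

```text
t 7.6333 meter xy mm [-29.1  -48.29] eef [0.5082 0.0437 0.1039] Fm [-0.2  -0.53  0.48] toolx-my 0.0032 g -0.0008181149632663843
```

drive_tool:
  increments: "-0.0006 0.0019 0 0; -0.0006 0.0019 0 0; 0 0 0 0; 0 0 0 0"

```text
t: 7.97
eef_pos: [0.5066, 0.0474, 0.1033]
tool_rot: [-0.0, 0.598, 0.801, -0.0]
contact_force: [-0.3, -0.5, 0.3]
gripper_width: -0.001
```

drive_tool:
  increments: "-0.0006 0.0019 0 0; 0 0 0 0; 0 0 0 0"

```text
t: 8.22
eef_pos: [0.506, 0.0492, 0.1033]
tool_rot: [-0.0, 0.598, 0.801, 0.0]
contact_force: [-0.1, -0.8, -0.2]
gripper_width: 0.002
```

drive_tool:
  increments: "-0.0003 0.001 0 0; 0 0 0 0; 0 0 0 0"

```text
t: 8.47
eef_pos: [0.5058, 0.0499, 0.1033]
tool_rot: [0.0, 0.598, 0.801, -0.0]
contact_force: [-0.2, -1.3, 0.5]
gripper_width: -0.001
```

drive_tool:
  increments: "-0.0003 0.001 0 0; 0 0 0 0; 0 0 0 0"

```text
t: 8.72
eef_pos: [0.5055, 0.0507, 0.1033]
tool_rot: [0.0, 0.598, 0.801, -0.0]
contact_force: [1.7, -2.4, -0.3]
gripper_width: 0.006
```

```bash
python3 -c "from h import *;st()"
```

```text
t 8.7167 meter xy mm [-29.67 -40.84] eef [0.5055 0.0507 0.1033] Fm [ 0.92 -2.78 -0.27] toolx-my 0.0024 g 0.005970545925814101
```

drive_tool:
  increments: "-0.0006 0.0019 0 0; 0 0 0 0; 0 0 0 0"

```text
t: 8.97
eef_pos: [0.505, 0.0526, 0.1033]
tool_rot: [0.0, 0.598, 0.801, -0.0]
contact_force: [1.4, -4.4, -0.7]
gripper_width: -0.003
```

drive_tool:
  increments: "-0.0006 0.0019 0 0; 0 0 0 0; 0 0 0 0"

```text
t: 9.22
eef_pos: [0.5042, 0.0554, 0.1033]
tool_rot: [-0.0, 0.598, 0.801, 0.0]
contact_force: [0.4, -1.9, -1.2]
gripper_width: -0.002
```

drive_tool:
  increments: "-0.0003 0.001 0 0; 0 0 0 0; 0 0 0 0"

```text
t: 9.47
eef_pos: [0.5036, 0.0568, 0.1033]
tool_rot: [-0.001, 0.598, 0.802, 0.0]
contact_force: [0.7, -0.3, -0.3]
gripper_width: 0.004
```

drive_tool:
  increments: "-0.0003 0.001 0 0; 0 0 0 0; 0 0 0 0"

```text
t: 9.72
eef_pos: [0.5035, 0.0573, 0.1033]
tool_rot: [-0.0, 0.598, 0.801, 0.0]
contact_force: [-0.1, -0.5, -0.6]
gripper_width: -0.002
```

drive_tool:
  increments: "-0.0003 0.001 0 0; 0 0 0 0; 0 0 0 0"

```text
t: 9.97
eef_pos: [0.5033, 0.0581, 0.1033]
tool_rot: [-0.0, 0.598, 0.801, 0.0]
contact_force: [0.3, 0.2, 0.4]
gripper_width: 0.002
```

```bash
python3 -c "from h import *;st()"
```

```text
t 9.9667 meter xy mm [-29.75 -33.18] eef [0.5033 0.0581 0.1033] Fm [0.37 0.1  0.41] toolx-my 0.0029 g 0.0015379004280769333
```

drive_tool:
  increments: "-0.0006 0.0019 0 0; -0.0006 0.0019 0 0; 0 0 0 0; 0 0 0 0"

```text
t: 10.3
eef_pos: [0.5021, 0.062, 0.1033]
tool_rot: [-0.0, 0.598, 0.801, 0.0]
contact_force: [0.1, -0.3, 0.0]
gripper_width: 0.002
```

drive_tool:
  increments: "-0.0003 0.001 0 0; 0 0 0 0; 0 0 0 0"

```text
t: 10.55
eef_pos: [0.5018, 0.0628, 0.1033]
tool_rot: [-0.0, 0.598, 0.801, 0.0]
contact_force: [-0.3, -0.8, -0.5]
gripper_width: -0.003
```

drive_tool:
  increments: "-0.0003 0.001 0 0; 0 0 0 0; 0 0 0 0"

```text
t: 10.8
eef_pos: [0.5016, 0.0635, 0.1033]
tool_rot: [0.0, 0.598, 0.801, -0.0]
contact_force: [0.4, -1.9, 0.0]
gripper_width: -0.001
```

drive_tool:
  increments: "-0.0003 0.001 0 0; 0 0 0 0; 0 0 0 0"

```text
t: 11.05
eef_pos: [0.5014, 0.0643, 0.1033]
tool_rot: [0.0, 0.599, 0.801, -0.0]
contact_force: [0.9, -3.3, -0.6]
gripper_width: 0.002
```

drive_tool:
  increments: "-0.0003 0.001 0 0; 0 0 0 0; 0 0 0 0"

```text
t: 11.3
eef_pos: [0.5011, 0.0653, 0.1033]
tool_rot: [0.0, 0.598, 0.801, -0.0]
contact_force: [1.9, -5.4, -1.2]
gripper_width: 0.005
```

```bash
python3 -c "from h import *;st()"
```

```text
t 11.3 meter xy mm [-29.84 -25.58] eef [0.5011 0.0653 0.1033] Fm [ 0.35 -5.72 -1.23] toolx-my 0.0024 g 0.004852242844162111
```

drive_tool:
  increments: "-0.0003 0.001 0 0; 0 0 0 0; 0 0 0 0"

```text
t: 11.55
eef_pos: [0.5008, 0.0664, 0.1033]
tool_rot: [0.0, 0.598, 0.801, -0.0]
contact_force: [1.3, -5.2, -0.9]
gripper_width: -0.001
```

drive_tool:
  increments: "-0.0003 0.001 0 0; 0 0 0 0; 0 0 0 0"

```text
t: 11.8
eef_pos: [0.5004, 0.0677, 0.1033]
tool_rot: [0.0, 0.598, 0.801, 0.0]
contact_force: [1.6, -4.5, 0.6]
gripper_width: -0.0
```

drive_tool:
  increments: "-0.0003 0.001 0 0; 0 0 0 0; 0 0 0 0"

```text
t: 12.05
eef_pos: [0.4996, 0.07, 0.1032]
tool_rot: [-0.001, 0.598, 0.802, 0.0]
contact_force: [-0.1, -1.2, 0.5]
gripper_width: 0.001
```

drive_tool:
  increments: "-0.0003 0.001 0 0; 0 0 0 0; 0 0 0 0"

```text
t: 12.3
eef_pos: [0.4995, 0.0703, 0.1033]
tool_rot: [-0.0, 0.598, 0.801, 0.0]
contact_force: [-0.1, 0.0, -1.1]
gripper_width: -0.003
```

```bash
python3 -c "from h import *;st()"
```

```text
t 12.3 meter xy mm [-29.93 -20.33] eef [0.4995 0.0703 0.1033] Fm [-0.11  0.08 -1.14] toolx-my 0.0036 g -0.002955198803217822
```

drive_tool:
  increments: "-0.0006 0.0019 0 0; -0.0006 0.0019 0 0; 0 0 0 0; 0 0 0 0"

```text
t: 12.63
eef_pos: [0.4984, 0.0738, 0.1033]
tool_rot: [-0.0, 0.598, 0.801, 0.0]
contact_force: [0.4, -0.4, -0.2]
gripper_width: 0.004
```

drive_tool:
  increments: "-0.0003 0.001 0 0; -0.0003 0.001 0 0; 0 0 0 0; 0 0 0 0"

```text
t: 12.97
eef_pos: [0.4979, 0.0756, 0.1033]
tool_rot: [-0.0, 0.598, 0.801, 0.0]
contact_force: [0.7, -0.9, 0.2]
gripper_width: 0.002
```

drive_tool:
  increments: "-0.0003 0.001 0 0; 0 0 0 0; 0 0 0 0"

```text
t: 13.22
eef_pos: [0.4977, 0.0765, 0.1033]
tool_rot: [0.0, 0.598, 0.801, 0.0]
contact_force: [-0.3, -0.4, -1.1]
gripper_width: 0.001
```

drive_tool:
  increments: "-0.0003 0.001 0 0; 0 0 0 0; 0 0 0 0"

```text
t: 13.47
eef_pos: [0.4974, 0.0772, 0.1033]
tool_rot: [0.0, 0.598, 0.801, -0.0]
contact_force: [0.4, -2.8, 0.1]
gripper_width: -0.001
```

```bash
python3 -c "from h import *;st()"
```

```text
t 13.4667 meter xy mm [-30.   -13.16] eef [0.4974 0.0772 0.1033] Fm [-0.37 -2.76  0.15] toolx-my 0.0025 g -0.0006929516082736954
```

drive_tool:
  increments: "-0.0003 0.001 0 0; -0.0003 0.001 0 0; 0 0 0 0; 0 0 0 0"

```text
t: 13.8
eef_pos: [0.4969, 0.079, 0.1034]
tool_rot: [0.0, 0.599, 0.801, -0.0]
contact_force: [1.1, -4.9, -0.6]
gripper_width: 0.001
```

drive_tool:
  increments: "-0.0003 0.001 0 0; 0 0 0 0; 0 0 0 0"

```text
t: 14.05
eef_pos: [0.4966, 0.08, 0.1033]
tool_rot: [0.0, 0.599, 0.801, -0.0]
contact_force: [1.1, -4.6, -0.3]
gripper_width: 0.0
```

drive_tool:
  increments: "-0.0003 0.001 0 0; 0 0 0 0; 0 0 0 0"

```text
t: 14.3
eef_pos: [0.4962, 0.0816, 0.1033]
tool_rot: [0.0, 0.598, 0.801, 0.0]
contact_force: [0.3, -2.9, -0.2]
gripper_width: -0.003
```

drive_tool:
  increments: "-0.0003 0.001 0 0; 0 0 0 0; 0 0 0 0"

```text
t: 14.55
eef_pos: [0.4954, 0.0837, 0.1032]
tool_rot: [-0.001, 0.598, 0.802, 0.0]
contact_force: [-0.6, -0.2, 0.1]
gripper_width: 0.005
```

```bash
python3 -c "from h import *;st()"
```

```text
t 14.55 meter xy mm [-30.1   -6.41] eef [0.4954 0.0837 0.1032] Fm [-0.64 -0.06  0.14] toolx-my 0.004 g 0.004679066005529597
```

drive_tool:
  increments: "-0.0003 0.001 0 0; 0 0 0 0; -0.0003 0.001 0 0; 0 0 0 0; 0 0 0 0"

```text
t: 14.97
eef_pos: [0.4952, 0.0847, 0.1033]
tool_rot: [-0.0, 0.598, 0.801, 0.0]
contact_force: [0.6, -0.1, -0.2]
gripper_width: 0.001
```

```bash
python3 -c "from h import *;st()"
```

```text
t 14.9667 meter xy mm [-30.05  -5.3 ] eef [0.4952 0.0847 0.1033] Fm [ 0.52 -0.25 -0.22] toolx-my 0.003 g 0.0009396827311192059
```

drive_tool:
  increments: "0.0028 -0.0096 0 0; 0.0028 -0.0096 0 0; 0 0 0 0; 0 0 0.03 0; 0 0 0.04 0; 0 0 0.04 0; 0.0084 -0.0288 0 0; 0.0084 -0.0288 0 0; 0 0 0 0; 0 0 0 0; 0 0 0 0"

```text
t: 15.88
eef_pos: [0.5173, 0.0076, 0.213]
tool_rot: [-0.0, 0.599, 0.801, -0.0]
contact_force: [0.4, -0.1, -0.4]
gripper_width: -0.001
```

```bash
python3 - <<'E'
from h import *
st()
a=bot.read_camera("scene")[135:285,265:405,::-1]
b=bot.read_camera("top");cv2.imwrite("pics/t4.png",b[:,:,::-1])
cv2.imwrite("pics/s4.png",cv2.resize(a,None,fx=4,fy=4,interpolation=2))
E
```

```text
t 15.8833 meter xy mm [-30.52 -85.52] eef [0.5173 0.0076 0.213 ] Fm [ 0.4  -0.2  -0.44] toolx-my 0.0017 g -0.0012152495848822141
```

View pics/s4.png

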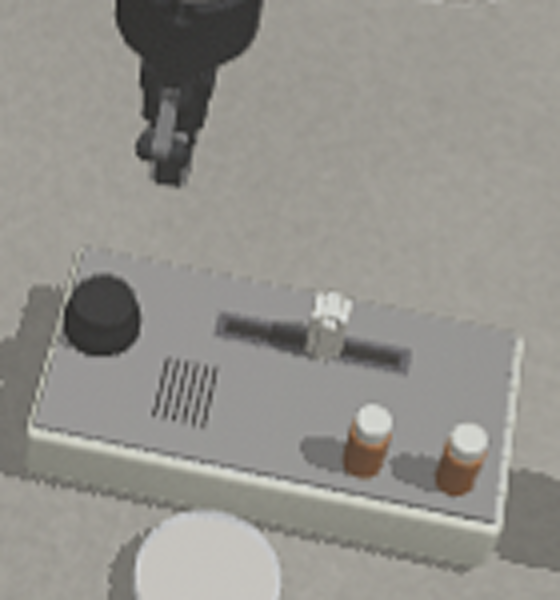

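View pics/t4.png

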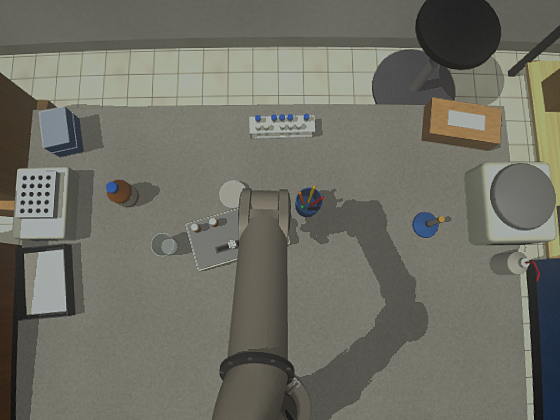

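```bash
python3 - <<'E'
from h import *
p=np.load("p.npy");c,q=np.cos(p[2]),np.sin(p[2])
for X in np.r_[back("scene",[(331/4+265-.4,307/4+135-.4)],.1),back("top",[(233,243.8)],.1)]:
    d=X[:2]-p[:2];print(c*d[0]+q*d[1],-q*d[0]+c*d[1])
E
```

```text
-0.03083809554945843 0.0199762666987624
-0.031555751499253826 0.018695647735039653
```

```bash
python3 -c "
from h import *
st();print(bot.hand_in())"
```

```text
t 15.9833 meter xy mm [-30.29 -84.58] eef [0.5172 0.0086 0.2129] Fm [-0.03 -0.07 -0.42] toolx-my 0.0039 g 0.0025354087787498895
the job is handed in; nothing more can be done
None
```

The lever is resting in the third notch from home, and the job is handed in at about 16 s of the 59 s allowed.

- **Home:** I pushed the lever with the closed fingertips. It clicked back from notch 1, then met the hard stop at about 13 N with no further movement. The camera put its centre at y −21.5 mm (home is −20).
- **Counting back:** From the other side I felt three clicks. Each time the force built to about 4.5–5.7 N and then dropped to nil, with the click points about 14 mm apart. On the third I stopped the finger about 5 mm short of the notch, so it could not push the lever past. I then backed off and lifted clear.
- **Last checks:** After backing off, the cameras put the lever centre at y +20.0 mm (scene) and +18.7 mm (top). Notch 3 should read +22, notch 2 +8 and notch 4 +36. The readings are 2–3 mm low, and the scene camera also read 1.5 mm low at home, so I take this as notch 3.
- **Surroundings:** The vials, port and dishes look unmoved in the last pictures, and the contact force is nil within noise. I compared them by eye only.

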